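Empty the deburring tumbler

ROBOT

A 6-joint arm with a two-finger parallel gripper is mounted at the origin on the work surface. World frame = base frame: x ahead of the robot, y to its left, z up, the work surface at z = 0. Lengths are in m, angles in degrees, forces in N, time in s.
With the tool pointing down it reaches from about 0.25 to 0.725 m from the base axis. Payload 9.7 kg.
Tool frame: the origin (TCP) lies between the finger pads; the fingertips stand 19 mm ahead of it and the grasp point (between the pads) is the TCP; z points along the fingers, y is the line along which they close (so a half turn about z gives the same grasp; the last joint's range is limited). The gripper opens to 85 mm and grips with 20 to 120 N. Pads are 22 mm wide; open, the fingers measure 114 mm over their backs; the gripper's body (76 mm by 85 mm) begins 54 mm behind the grasp point. The pads swing forward as they close: fully open they stand 13 mm farther back than shut.
Start: joints at [74.656, 4.979, 10.078, 95.1, 0, 90], TCP at [0.146, 0.53, 0.25] pointing down, gripper open.
Joint ranges: [-179.16, 179.16], [-48.56, 103.87], [-65.8, 70.77], [-126.05, 130.52], [-82.76, 87.17], [-180, 180]. Speed limits (degrees/s): [127.2, 127.2, 147.25, 180, 180, 180].

INTERFACE

Orientations are given as [roll, pitch, yaw] about the fixed x, y, z axes, in that order (R = Rz(yaw) Ry(pitch) Rx(roll)).
In Python, from workcell import bot gives the robot as it stands. The module is installed in compiled form; this text tells all that it offers.
- The arm moves only by the shell command python3 -m crank 'ROWS' [OPENING] [FORCE]. ROWS is JSON, a list that holds one entry, the list of rows, each a list of 6 numbers: the shift along the world's x, y, z as a fraction of full scale, then the turn, a rotation vector about the world's x, y, z as a fraction of full scale. In form: [[[x, y, z, wx, wy, wz], ...]]. A call has 1 to 20 rows; each row shifts and turns the commanded pose from where the row before left it; what a row does not reach is not made up. Full scale, the value 1, is 20 mm for a shift and 0.12 rad for a turn. A row lasts 1/12 s, in which the tool goes at most 41.7 mm and 7.16 degrees, less where a joint would pass 70% of its speed; a pose out of reach is approached as far as the arm can. A call with a number of a shift or a turn outside -1 to 1 is refused whole. A call with a gripper value outside its range is refused whole. OPENING is the opening, from 0 (shut) to 1 (fully open), set as the call begins (- or left out, the last holds). The fingers move at their own pace and stop on an object; FORCE is the grip in N (left out, the last holds). Time passes only in rows, so rows that do not move let the fingers close. It gives the time, the measured TCP pose, the force, the opening and the grip force at its end, in the units of the state.
- bot.get_obs(): the state, without advancing time (a new reading comes with each control period).
- bot.camera(name): name is "side" or "top" or "wrist"; returns the picture (384x512x3 uint8, red, green, blue); there is no depth.
- bot.camera_model(name): a dict with "vertical_fov" (degrees; the focal length in pixels is half the picture's height over the tangent of half this angle, whatever the lens; pixels are square), "cx", "cy" (the principal point, pixels), "R" (3x3) and "t" (3): a world point X has camera coordinates R X + t. Camera axes: x right, y down, z forward; pixel columns grow to the right and rows downward; lengths in m; the calibration is good to about 2 mm. A picture is of the moment at which its call begins: read the wrist's pose just before it. camera_model takes no time and is no camera call; for the wrist camera it gives the pose at the moment of the call.
- bot.job_done(): hands the job in; it is judged then, once.
The state is a dict: "time": time; "q": joint angles; "qd": joint speeds; "joint_efforts": joint torques, N m; "ee_pos": TCP position; "tcp_rot": TCP orientation; "wrist_force": force on the tool from outside, world axes, zero at the start; "torque": the same for the moment, N m; "opening": finger opening in m; "grasp_force": force on a finger pad.
Only numpy, scipy, OpenCV 4.12 (cv2) and the standard library are available. Lean on these libraries where they do the work, as an engineer would, in place of code of your own. Each camera call takes 0.05 s, during which the arm holds its last target. There are 200 camera calls.

TASK

The deburring tumbler has finished its batch of channel stubs. Push its catch tray fully home and swing the index pawl clear of the notched disc, then tip the barrel over by its crank until all five stubs have slid out into the tray. Stand the barrel fully upright again and drop the pawl back into its notch, leaving the tray home with the stubs in it and the reducer, carton and pail beside the machine where they are.

Things in the scene. Friction and masses are not known exactly. Their poses are not given: they have to be found in the camera images.
- tumbler: fixed grey steel frame of the tumbler. Origin on the bench, below the middle of the upright barrel; x = trunnion line, roughly away from the robot (crank and pawl on the near -x side), y to the tray side, z up. All mm below are in this frame. Trunnion line at y 0, z 210. Uprights at x -115 and 115, 64 wide in y; base rails under them, y -160 to 260, 40 high.
- barrel (a joint): tilt of the barrel, rad: 0 upright on its stop, growing as the mouth tips to the tray (+y), stop at 2.3. Open galvanised drum, 145 tall, 132 across the bottom, 176 across the mouth, rim at z 310 when upright. Stiff (0.4 N m), stays where left; the engaged pawl locks it at 0. The stubs slide out between about 1.7 and 2.3; tip to the stop and rock it if one hangs.
- crank_grip (a point): middle of the barrel's black crank grip: free-turning sleeve 25 thick, 90 long along x (x -160 to -250), 120 from the trunnion line. At tilt 0 it leans 1.16 rad from vertical, away from the tray (grip at y -110, z 258); over the top (z 330) at tilt 1.16; leans 1.14 rad to the tray side at 2.3. Push it from either side or straddle it from above, following the arc.
- pawl (a joint): angle of the index pawl, rad: 0 = tooth down in the notch of the disc, barrel locked; grows as the knob leans away from the tray (-y) and the tooth lifts; clear of the disc above 0.4, stop at 0.7. Stays where left (0.1 N m). The tooth drops in only with the barrel on its upright stop (within about 0.05 rad).
- pawl_knob (a point): centre of the black ball knob, 26 across, on the pawl's upright 12 mm steel rod, 65 above the pawl's pivot. The pivot is parallel to x, at x -130, y -75, z 265, so at pawl 0 the knob is at y -75, z 330. Push knob and rod along y from either side.
- tray (a joint): how far the catch tray is drawn out, m: 0 fully home against its stop below the mouth, growing as it slides out along +y, stop at 0.14. About 2 N of friction.
- tray_floor (a point): centre of the tray's inner floor, z 16; axes as the tumbler's. Open steel tray, 190 (x) by 240 (y) outside, 4 mm walls, rim at z 77, sliding between the base rails. At x 0, y 122 when home.
- tray_handle (a point): middle of the tray's bow handle: bar 10 thick, 90 long along x, at z 47, 145 from the tray's centre on its outer (+y) side, 25 off the wall (y 267 when home). Pushed towards -y it slides the tray home.
- stub0: one of five identical stubs of galvanised 41 mm slotted channel (U-section with small inturned lips, 41 wide x 41 high x 60 mm long, 3 mm walls, about 0.12 kg); origin at the centre of the web's outer face, z away from the web. They lie in a heap inside the barrel at the start.
- stub1: another of the five stubs, as stub0
- stub2: another of the five stubs, as stub0
- stub3: another of the five stubs, as stub0
- stub4: another of the five stubs, as stub0
- reducer: bystander: galvanised duct reducer standing wide end down, 136 mm across at the foot, 96 mm at the top, 150 mm tall; origin at the centre of its foot. Leave it alone.
- carton: bystander: brown cardboard carton of fixings, 150 x 100 x 65 mm; origin at the centre of its underside. Leave it alone.
- pail: bystander: closed white plastic pail, 140 mm across the lid, 133 mm tall; origin at the centre of its underside. Leave it alone.
Things that resemble listed ones, but are neither listed nor needed, are in the scene too. What is shaped like the stub4 but purple or yellow is not meant.

How it is judged (in metres and radians):
On the way, in this order (a step that is already met when the one before it is completed fails the run):
1. the tray is fully home and the pawl is swung clear, with the barrel still upright (value of joint tray below 0.01 m and value of joint pawl above 0.4 rad and value of joint barrel below 0.3 rad), for 0.1 s.
2. the barrel is tipped over and all five stubs are in the tray, still at home (value of joint barrel above 1.57 rad and value of joint tray below 0.015 m and x of stub0 in the frame of tray_floor between -0.098 and 0.098 m and y of stub0 in the frame of tray_floor between -0.122 and 0.122 m and z of stub0 in the frame of tray_floor between -0.01 and 0.1 m and x of stub1 in the frame of tray_floor between -0.098 and 0.098 m and y of stub1 in the frame of tray_floor between -0.122 and 0.122 m and z of stub1 in the frame of tray_floor between -0.01 and 0.1 m and x of stub2 in the frame of tray_floor between -0.098 and 0.098 m and y of stub2 in the frame of tray_floor between -0.122 and 0.122 m and z of stub2 in the frame of tray_floor between -0.01 and 0.1 m and x of stub3 in the frame of tray_floor between -0.098 and 0.098 m and y of stub3 in the frame of tray_floor between -0.122 and 0.122 m and z of stub3 in the frame of tray_floor between -0.01 and 0.1 m and x of stub4 in the frame of tray_floor between -0.098 and 0.098 m and y of stub4 in the frame of tray_floor between -0.122 and 0.122 m and z of stub4 in the frame of tray_floor between -0.01 and 0.1 m), for 0.1 s.
3. the barrel is stood upright again (value of joint barrel below 0.08 rad and x of stub0 in the frame of tray_floor between -0.098 and 0.098 m and y of stub0 in the frame of tray_floor between -0.122 and 0.122 m and z of stub0 in the frame of tray_floor between -0.01 and 0.1 m and x of stub1 in the frame of tray_floor between -0.098 and 0.098 m and y of stub1 in the frame of tray_floor between -0.122 and 0.122 m and z of stub1 in the frame of tray_floor between -0.01 and 0.1 m and x of stub2 in the frame of tray_floor between -0.098 and 0.098 m and y of stub2 in the frame of tray_floor between -0.122 and 0.122 m and z of stub2 in the frame of tray_floor between -0.01 and 0.1 m and x of stub3 in the frame of tray_floor between -0.098 and 0.098 m and y of stub3 in the frame of tray_floor between -0.122 and 0.122 m and z of stub3 in the frame of tray_floor between -0.01 and 0.1 m and x of stub4 in the frame of tray_floor between -0.098 and 0.098 m and y of stub4 in the frame of tray_floor between -0.122 and 0.122 m and z of stub4 in the frame of tray_floor between -0.01 and 0.1 m), for 0.2 s.
At the end, for the whole second after the job is handed in: The barrel is upright (within 0.08 rad of its stop), the pawl is down in its notch (below 0.1 rad), the tray is home (within 15 mm) and all five stubs lie at rest inside the tray; the bystanders have not been moved (all of step 3 and value of joint pawl below 0.1 rad and value of joint tray below 0.015 m and linear speed of each of stub0, stub1, stub2, stub3, stub4 below 0.03 m/s); the robot touches nothing.
It fails at once if the reducer is knocked out of place (more than 25 mm) or tipped (distance of reducer from where it was at the start of the episode above 0.025 m or angle between reducer's own z axis and vertical above 0.3 rad).
It fails at once if the carton is knocked out of place (more than 25 mm) or tipped (distance of carton from where it was at the start of the episode above 0.025 m or angle between carton's own z axis and vertical above 0.3 rad).
It fails at once if the pail is knocked out of place (more than 25 mm) or tipped (distance of pail from where it was at the start of the episode above 0.025 m or angle between pail's own z axis and vertical above 0.3 rad).
It also fails if it takes over 72 s, if anything falls off the work surface, if the arm or the gripper's body presses on something with over 40 N, if the wrist force passes 120 N, or if a joint passes its speed limit or range.

## Working session

There is one attempt and no reset: what is moved stays moved. The work goes in short steps, Python scripts to look and compute and a shell command to move; the robot and the scene stay as the last step left them, time stands still between calls to the robot, and variables do not carry over. Pictures are saved under pics/ and viewed, at most 10 in all, crops included, and the job is handed in when it is done.

```bash
mkdir -p pics; python3 - <<'E'
from workcell import bot
import cv2,numpy as np
o=bot.get_obs();print(o['time'],o['ee_pos'],o['tcp_rot'],o['opening'])
for n in('side','top'):
    im=bot.camera(n);cv2.imwrite(f'pics/{n}0.png',im[:,:,::-1])
    m=bot.camera_model(n);print(n,m['vertical_fov'],m['cx'],m['cy'],np.round(m['R'],3).tolist(),np.round(m['t'],3).tolist(), 'cam at',np.round(-np.array(m['R']).T@m['t'],3))
E
```

```text
0.0 [0.14547248 0.53019167 0.2495691 ] [-1.79920449e+02  1.48451162e-03  1.64656154e+02] 0.08554670916671589
side 43.837378354259755 257.35179603283746 195.73812155694054 [[-0.944, -0.33, -0.012], [-0.249, 0.734, -0.632], [0.217, -0.594, -0.775]] [0.491, 0.315, 1.351] cam at [0.248 0.733 1.251]
top 49.611973392125094 256.3448871825264 188.3255831219529 [[0.002, -1.0, -0.0], [-0.98, -0.002, -0.2], [0.2, 0.001, -0.98]] [-0.072, 0.564, 1.401] cam at [ 0.272 -0.072  1.486]
```

View pics/side0.png

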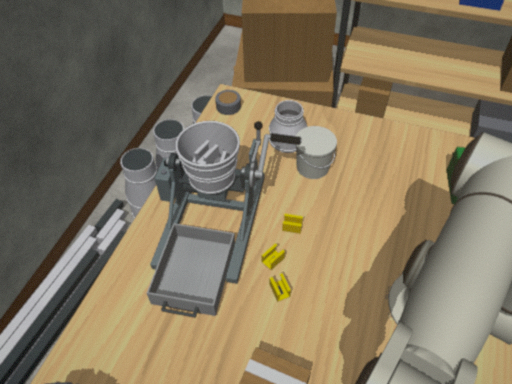

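View pics/top0.png

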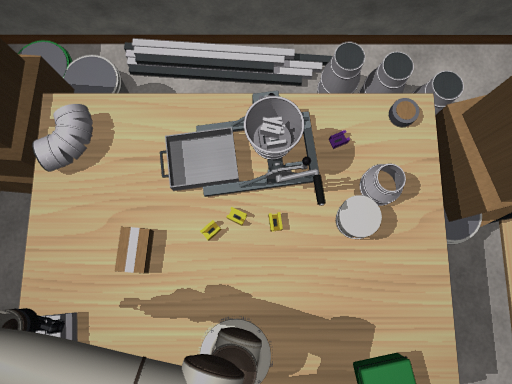

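The side view shows the tumbler: knob at about (258,126), grip (273-300,139), and the tray drawn out with its handle at (180,310). In the top view the knob is at (306,161), the grip runs (316,177)-(321,202), the barrel mouth is at (274,125) and the handle at (164,164). The pail and reducer stand just past the grip. I'll enlarge both views for exact pixels.

```bash
python3 - <<'E'
import cv2,numpy as np
a=cv2.imread('pics/top0.png')[85:235,150:420];b=cv2.imread('pics/side0.png')[95:325,140:345]
a=cv2.resize(a,None,fx=2.9,fy=2.9,interpolation=cv2.INTER_CUBIC)
b=cv2.resize(b,None,fx=2.5,fy=2.5,interpolation=cv2.INTER_CUBIC)
cv2.imwrite('pics/topc.png',a);cv2.imwrite('pics/sidec.png',b);print(a.shape,b.shape)
E
```

```text
(435, 783, 3) (575, 512, 3)
```

View pics/topc.png

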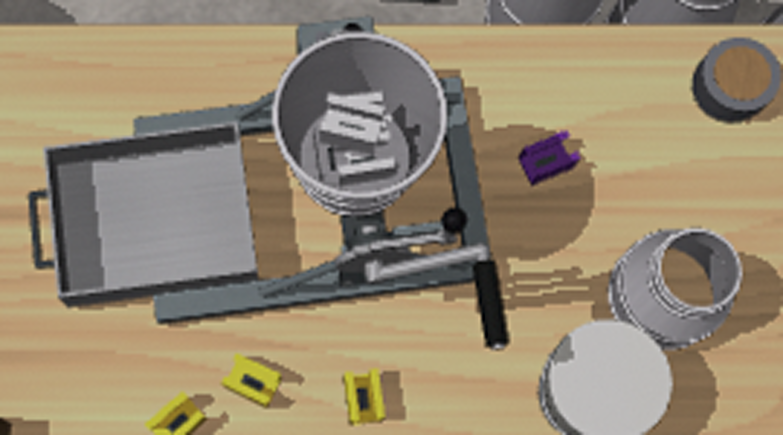

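View pics/sidec.png

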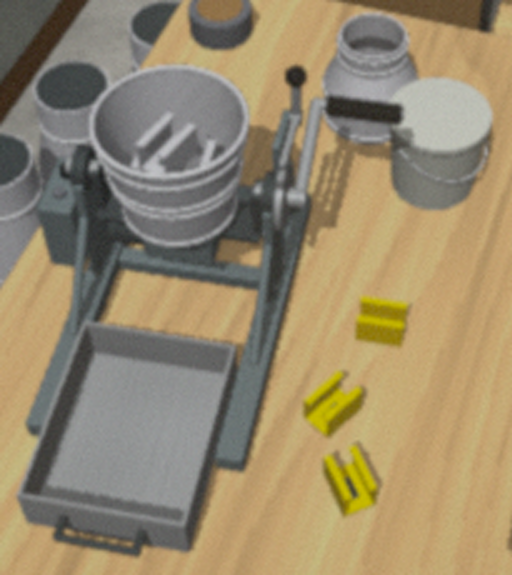

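```bash
cat > h.py <<'E'
from workcell import bot
import numpy as np
def ray(n,uv):
    m=bot.camera_model(n);R=np.array(m['R']);t=np.array(m['t']);f=192/np.tan(np.radians(m['vertical_fov']/2))
    d=R.T@np.array([(uv[0]-m['cx'])/f,(uv[1]-m['cy'])/f,1]);return -R.T@t,d/np.linalg.norm(d)
def plane(n,uv,z):
    c,d=ray(n,uv);return c+d*(z-c[2])/d[2]
def tri(a,b):
    A=0;B=0
    for n,uv in(('top',a),('side',b)):
        c,d=ray(n,uv);P=np.eye(3)-np.outer(d,d);A=A+P;B=B+P@c
    return np.linalg.solve(A,B)
E
python3 - <<'E'
from h import *
np.set_printoptions(precision=4,suppress=True)
k=tri((306.6,160.9),(258,125.4));g1=tri((317.2,176),(271.2,138.2));g2=tri((321.7,202.9),(300.4,140.2));hd=tri((162.8,164.3),(180,311.4));rc=tri((274.1,125.3),(208,143.4))
rt=plane('top',(274.1,125.3),.31);rs=plane('side',(208,143.4),.31)
print('knob',k,'grip',g1,g2,np.linalg.norm(g1-g2),'handle',hd,'rim',rc,rt,rs)
t1=plane('top',(166.2,136),.077);t2=plane('top',(171.4,189.8),.077);print('tray outer corners',t1,t2,np.linalg.norm(t1-t2))
for z in(.258,):print(plane('top',(317.2,176),z),plane('top',(321.7,202.9),z),plane('side',(271.2,138.2),z),plane('side',(300.4,140.2),z))
print('pail',plane('top',(359.7,216),.133),'red',plane('top',(391.7,178.8),.15))
h=(t1-t2)[:2]+(g1-g2)[:2];x=(t1-t2)[:2];print('yaw tray',np.degrees(np.arctan2(x[1],x[0])),'grip',np.degrees(np.arctan2(*(g1-g2)[[1,0]])))
E
```

```text
knob [ 0.5888 -0.2153  0.3314] grip [ 0.5625 -0.2564  0.2522] [ 0.4764 -0.2662  0.262 ] 0.0872011460438702 handle [0.6509 0.263  0.0508] rim [ 0.705  -0.1235  0.3093] [ 0.7041 -0.1235  0.31  ] [ 0.7053 -0.1229  0.31  ]
tray outer corners [0.7489 0.2499 0.077 ] [0.554 0.223 0.077] 0.19673654332178075
[ 0.5614 -0.2555  0.258 ] [ 0.4787 -0.2668  0.258 ] [ 0.5605 -0.2506  0.258 ] [ 0.4758 -0.2701  0.258 ]
pail [ 0.4565 -0.4099  0.133 ] red [ 0.5778 -0.517   0.15  ]
yaw tray 7.848719946422353 grip 6.476634846183202
```

```bash
python3 -m crank '[[[0.8,-0.38,0,0,0,0.35],[0.8,-0.38,0,0,0,0.35],[0.8,-0.38,0,0,0,0.35],[0.8,-0.38,0,0,0,0.35],[0.8,-0.38,0,0,0,0.35],[0.8,-0.38,0,0,0,0.35],[0.8,-0.38,0,0,0,0.35],[0.8,-0.38,0,0,0,0.35],[0.8,-0.38,0,0,0,0.35],[0.8,-0.38,0,0,0,0.28],[0.8,-0.38,0,0,0,0],[0.8,-0.38,0,0,0,0],[0.8,-0.38,0,0,0,0],[0.8,-0.38,0,0,0,0],[0.8,-0.38,0,0,0,0],[0.8,-0.38,0,0,0,0],[0.8,-0.38,0,0,0,0],[0.8,-0.38,0,0,0,0],[0.8,-0.38,0,0,0,0],[0.8,-0.38,0,0,0,0]]]' 0
python3 -m crank '[[[0.8,-0.38,0,0,0,0],[0.8,-0.38,0,0,0,0],[0.8,-0.38,0,0,0,0],[0.8,-0.38,0,0,0,0],[0.8,-0.38,0,0,0,0],[0.8,-0.38,0,0,0,0],[0.8,-0.38,0,0,0,0],[0.8,-0.38,0,0,0,0],[0.8,-0.38,0,0,0,0],[0.8,-0.38,0,0,0,0],[0,0,-0.5,0,0,0],[0,0,-0.5,0,0,0],[0,0,0,0,0,0],[0,0,0,0,0,0],[0,0,0,0,0,0]]]'
```

```text
time: 1.77
ee_pos: [0.4662, 0.3779, 0.2498]
tcp_rot: [-180.0, -0.0, -171.8]
wrist_force: [-0.5, 0.5, 0.1]
opening: 0.0002
grasp_force: 0.0
time: 3.02
ee_pos: [0.6254, 0.3025, 0.2307]
tcp_rot: [180.0, 0.0, -171.7]
wrist_force: [0.5, -0.4, 0.1]
opening: -0.0004
grasp_force: 0.0
```

```bash
python3 -m crank '[[[0,0,-1,0,0,0],[0,0,-1,0,0,0],[0,0,-1,0,0,0],[0,0,-1,0,0,0],[0,0,-1,0,0,0],[0,0,-1,0,0,0],[0,0,-1,0,0,0],[0,0,-1,0,0,0],[0,0,-1,0,0,0],[0,0,-0.3,0,0,0],[0,0,0,0,0,0],[0.05,-0.35,0,0,0,0],[0.05,-0.35,0,0,0,0],[0.05,-0.35,0,0,0,0],[0.05,-0.35,0,0,0,0],[0.05,-0.35,0,0,0,0],[0.05,-0.35,0,0,0,0]]]'
python3 -m crank '[[[0.07,-0.5,0,0,0,0],[0.07,-0.5,0,0,0,0],[0.07,-0.5,0,0,0,0],[0.07,-0.5,0,0,0,0],[0.07,-0.5,0,0,0,0],[0.07,-0.5,0,0,0,0],[0.07,-0.5,0,0,0,0],[0.07,-0.5,0,0,0,0],[0.07,-0.5,0,0,0,0],[0,0,0,0,0,0]]]'
python3 - <<'E'
from h import *;import cv2
cv2.imwrite('pics/side1.png',cv2.resize(bot.camera('side')[90:330,130:350],None,fx=2.2,fy=2.2)[:,:,::-1])
E
```

```text
time: 4.43
ee_pos: [0.632, 0.2597, 0.0452]
tcp_rot: [180.0, 0.1, -171.8]
wrist_force: [-0.5, 2.0, 1.6]
opening: -0.0003
grasp_force: 1.2
time: 5.27
ee_pos: [0.6443, 0.1681, 0.0441]
tcp_rot: [-179.9, -0.0, -171.9]
wrist_force: [0.7, -0.3, -0.1]
opening: 0.0004
grasp_force: 0.0
```

View pics/side1.png

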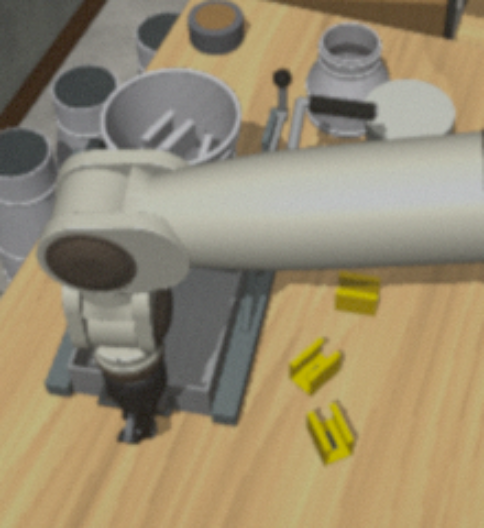

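The tray is sliding in ahead of the fingers (fingertip at about (135,435) in this crop), with nothing else disturbed. I'll press it home slowly.

```bash
python3 -m crank '[[[0.02,-0.15,0,0,0,0],[0.02,-0.15,0,0,0,0],[0.02,-0.15,0,0,0,0],[0.02,-0.15,0,0,0,0]]]'
python3 -m crank '[[[0.02,-0.1,0,0,0,0],[0.02,-0.1,0,0,0,0]]]'
```

```text
time: 5.65
ee_pos: [0.6456, 0.1586, 0.0441]
tcp_rot: [180.0, -0.0, -171.7]
wrist_force: [0.8, 2.3, -0.9]
opening: 0.0001
grasp_force: 1.1
time: 5.82
ee_pos: [0.646, 0.156, 0.0441]
tcp_rot: [179.8, -0.0, -171.7]
wrist_force: [-4.7, 19.0, -0.5]
opening: 0.0003
grasp_force: 9.5
```

```bash
python3 -m crank '[[[-0.1,0.7,0,0,0,0],[-0.1,0.8,0.3,0,0,0],[0,0,1,0,0,0],[0,0,1,0,0,0],[0,0,1,0,0,0],[0,0,1,0,0,0],[0,0,1,0,0,0],[0,0,1,0,0,0],[0,0,1,0,0,0],[0,0,1,0,0,0],[0,0,1,0,0,0],[0,0,1,0,0,0],[0,0,1,0,0,0],[0,0,1,0,0,0],[0,0,1,0,0,0],[0,0,1,0,0,0],[0,0,1,0,0,0],[0,0,1,0,0,0],[0,0,1,0,0,0],[0,0,1,0,0,0]]]' 0.6
python3 -m crank '[[[-0.12,-0.9,0,0,0,0],[-0.12,-0.9,0,0,0,0],[-0.12,-0.9,0,0,0,0],[-0.12,-0.9,0,0,0,0],[-0.12,-0.9,0,0,0,0],[-0.12,-0.9,0,0,0,0],[-0.12,-0.9,0,0,0,0],[-0.12,-0.9,0,0,0,0],[-0.12,-0.9,0,0,0,0],[-0.12,-0.9,0,0,0,0],[-0.12,-0.9,0,0,0,0],[-0.12,-0.9,0,0,0,0],[-0.12,-0.9,0,0,0,0],[-0.12,-0.9,0,0,0,0],[-0.12,-0.9,0,0,0,0],[-0.12,-0.9,0,0,0,0],[-0.12,-0.9,0,0,0,0],[-0.12,-0.9,0,0,0,0],[-0.12,-0.9,0,0,0,0],[0,0,0,0,0,0]]]'
```

```text
time: 7.48
ee_pos: [0.6366, 0.1835, 0.4059]
tcp_rot: [-180.0, 0.1, -171.7]
wrist_force: [18.9, 4.8, 26.2]
opening: 0.0515
grasp_force: 0.0
time: 9.15
ee_pos: [0.5922, -0.1608, 0.4061]
tcp_rot: [-180.0, 0.3, -171.9]
wrist_force: [0.2, -0.5, -0.3]
opening: 0.0508
grasp_force: 0.0
```

```bash
python3 -m crank '[[[-0.08,-0.9,0,0,0,0],[-0.08,-0.9,0,0,0,0],[-0.08,-0.92,0,0,0,0],[0,0,0,0,0,0],[0,0,-0.6,0,0,0],[0,0,-0.6,0,0,0],[0,0,-0.6,0,0,0],[0,0,-0.6,0,0,0],[0,0,-0.6,0,0,0],[0,0,-0.6,0,0,0],[0,0,-0.6,0,0,0],[0,0,0,0,0,0]]]'
python3 - <<'E'
from h import *;import cv2
a=bot.camera('side')[95:235,170:330];b=bot.camera('top')[110:250,230:390]
cv2.imwrite('pics/c2.png',cv2.resize(np.hstack([a,b]),None,fx=2.4,fy=2.4)[:,:,::-1])
print(bot.get_obs()['wrist_force'])
E
```

```text
time: 10.15
ee_pos: [0.5877, -0.2118, 0.3199]
tcp_rot: [179.9, 0.2, -171.7]
wrist_force: [0.7, -0.3, -0.2]
opening: 0.0512
grasp_force: 0.0
[-0.15866478  0.44532126 -0.26791496]
```

View pics/c2.png

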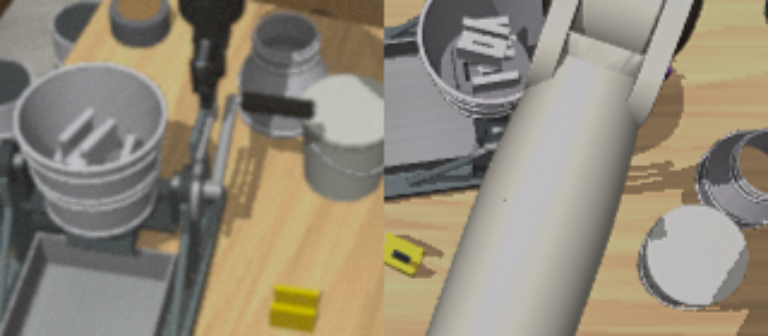

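In both views the fingers straddle the knob (left panel, near (203,100)) and the barrel and stubs are undisturbed. Now I'll swing the pawl clear.

```bash
python3 -m crank '[[[0.04,-0.3,0,0,0,0],[0.04,-0.3,0,0,0,0],[0.04,-0.3,0,0,0,0],[0.04,-0.3,0,0,0,0],[0.04,-0.3,-0.04,0,0,0],[0.04,-0.3,-0.04,0,0,0],[0.04,-0.3,-0.04,0,0,0],[0.04,-0.3,-0.04,0,0,0]]]'
python3 -m crank '[[[0.04,-0.3,-0.03,0,0,0],[0,0,0,0,0,0]]]'
```

```text
time: 10.92
ee_pos: [0.5942, -0.2618, 0.3181]
tcp_rot: [179.9, 0.3, -171.8]
wrist_force: [0.4, 3.4, 0.1]
opening: 0.051
grasp_force: 1.3
time: 11.08
ee_pos: [0.5948, -0.2664, 0.3176]
tcp_rot: [179.7, 0.3, -171.7]
wrist_force: [-1.7, 11.7, 1.0]
opening: 0.0509
grasp_force: 5.1
```

```bash
python3 -m crank '[[[-0.08,0.55,0,0,0,0],[0,0,0.5,0,0,0],[0,0,0.9,0,0,0],[0,0,0.9,0,0,0],[0,0,0.9,0,0,0],[0,0,0.8,0,0,0],[-0.8,-0.07,0,0,0,0],[-0.8,-0.07,0,0,0,0],[-0.8,-0.07,0,0,0,0],[-0.8,-0.07,0,0,0,0],[-0.8,-0.07,0,0,0,0],[0,0,-0.8,0,0,0],[0,0,-0.8,0,0,0],[0,0,-0.8,0,0,0],[0,0,0,0,0,0],[0,0,0,0,0,0]]]'
python3 - <<'E'
from h import *;import cv2
a=bot.camera('side')[95:235,170:330];b=bot.camera('top')[110:250,230:390]
cv2.imwrite('pics/c3.png',cv2.resize(np.hstack([a,b]),None,fx=2.4,fy=2.4)[:,:,::-1])
E
```

```text
time: 12.42
ee_pos: [0.5129, -0.2633, 0.3498]
tcp_rot: [180.0, 0.2, -171.8]
wrist_force: [-1.1, -0.2, -0.0]
opening: 0.0511
grasp_force: 0.0
```

View pics/c3.png

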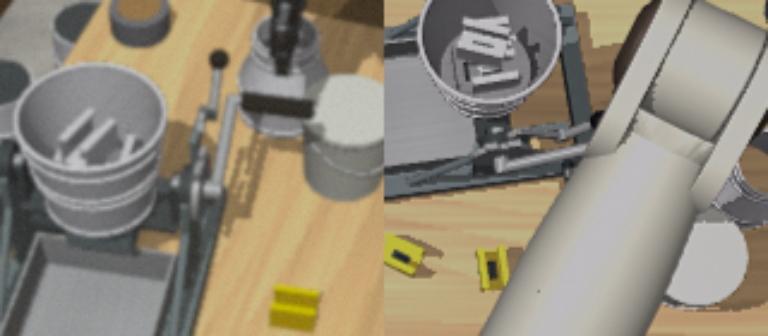

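The knob now leans away from the tray (left panel, (219,60)), and the gripper is right above the grip at about (280,100). I'll check the pawl angle by ray, then descend and close on the sleeve.

```bash
python3 - <<'E'
from h import *
O=np.array([.7045,-.1232]);ey=np.array([-.1426,.990])
p=plane('side',(261.3,120),.316);y=(p[:2]-O)@ey;print(p,y,np.arcsin((-.075-y)/.065))
p=plane('side',(258,125.4),.330);print('start y',(p[:2]-O)@ey)
E
python3 -m crank '[[[0,0,-0.7,0,0,0],[0,0,-0.7,0,0,0],[0,0,-0.7,0,0,0],[0,0,-0.7,0,0,0],[0,0,-0.7,0,0,0],[0,0,-0.7,0,0,0],[0,0,-0.1,0,0,0],[0,0,0,0,0,0]]]'
python3 -m crank '[[[0,0,0,0,0,0],[0,0,0,0,0,0],[0,0,0,0,0,0],[0,0,0,0,0,0],[0,0,0,0,0,0],[0,0,0,0,0,0]]]' 0 25
```

```text
[ 0.59314625 -0.25594787  0.316     ] -0.11554134407302764 0.6734839211704589
start y -0.07618247458554306
time: 13.18
ee_pos: [0.5134, -0.2633, 0.2643]
tcp_rot: [180.0, 0.3, -171.8]
wrist_force: [-0.9, 0.3, 0.3]
opening: 0.0513
grasp_force: 0.0
time: 13.68
ee_pos: [0.5134, -0.2614, 0.2653]
tcp_rot: [179.8, 0.4, -171.7]
wrist_force: [-2.0, 12.7, 2.8]
opening: 0.024
grasp_force: 28.1
```

```bash
python3 - <<'E'
import numpy as np
a=np.r_[np.arange(0,1.61,.1),np.arange(1.7,2.31,.1)];f=a-1.16
dy=np.diff(.12*np.sin(f))/.02;dz=np.diff(.12*np.cos(f))/.02
for k in range(len(dy)):print(round(a[k+1],2),[round(v,2) for v in(-.1426*dy[k],.99*dy[k],dz[k])])
E
```

```text
0.1 [np.float64(-0.04), np.float64(0.26), np.float64(0.54)]
0.2 [np.float64(-0.05), np.float64(0.32), np.float64(0.51)]
0.3 [np.float64(-0.05), np.float64(0.36), np.float64(0.47)]
0.4 [np.float64(-0.06), np.float64(0.41), np.float64(0.43)]
0.5 [np.float64(-0.06), np.float64(0.45), np.float64(0.39)]
0.6 [np.float64(-0.07), np.float64(0.49), np.float64(0.34)]
0.7 [np.float64(-0.07), np.float64(0.52), np.float64(0.29)]
0.8 [np.float64(-0.08), np.float64(0.54), np.float64(0.24)]
0.9 [np.float64(-0.08), np.float64(0.57), np.float64(0.18)]
1.0 [np.float64(-0.08), np.float64(0.58), np.float64(0.13)]
1.1 [np.float64(-0.09), np.float64(0.59), np.float64(0.07)]
1.2 [np.float64(-0.09), np.float64(0.59), np.float64(0.01)]
1.3 [np.float64(-0.09), np.float64(0.59), np.float64(-0.05)]
1.4 [np.float64(-0.08), np.float64(0.58), np.float64(-0.11)]
1.5 [np.float64(-0.08), np.float64(0.57), np.float64(-0.17)]
1.6 [np.float64(-0.08), np.float64(0.55), np.float64(-0.23)]
1.7 [np.float64(-0.08), np.float64(0.52), np.float64(-0.28)]
1.8 [np.float64(-0.07), np.float64(0.49), np.float64(-0.33)]
1.9 [np.float64(-0.07), np.float64(0.46), np.float64(-0.38)]
2.0 [np.float64(-0.06), np.float64(0.42), np.float64(-0.43)]
2.1 [np.float64(-0.05), np.float64(0.37), np.float64(-0.47)]
2.2 [np.float64(-0.05), np.float64(0.33), np.float64(-0.5)]
2.3 [np.float64(-0.04), np.float64(0.27), np.float64(-0.53)]
```

```bash
python3 -m crank '[[[-0.02,0.13,0.27,0,0,0],[-0.02,0.13,0.27,0,0,0],[-0.02,0.16,0.26,0,0,0],[-0.03,0.16,0.25,0,0,0],[-0.05,0.36,0.47,0,0,0],[-0.06,0.41,0.43,0,0,0]]]'
python3 -m crank '[[[-0.06,0.45,0.39,0,0,0],[-0.07,0.49,0.34,0,0,0],[-0.07,0.52,0.29,0,0,0],[-0.08,0.54,0.24,0,0,0],[-0.08,0.57,0.18,0,0,0],[-0.08,0.58,0.13,0,0,0],[-0.09,0.59,0.07,0,0,0],[-0.09,0.59,0.01,0,0,0]]]'
```

```text
time: 14.18
ee_pos: [0.5098, -0.2356, 0.3031]
tcp_rot: [179.9, 0.3, -171.8]
wrist_force: [5.2, 4.7, -11.8]
opening: 0.0237
grasp_force: 26.9
time: 14.85
ee_pos: [0.4979, -0.1497, 0.3375]
tcp_rot: [-179.9, 0.5, -171.8]
wrist_force: [9.7, -3.7, -6.3]
opening: 0.0241
grasp_force: 27.4
```

```bash
python3 -m crank '[[[-0.09,0.59,-0.05,0,0,0],[-0.08,0.58,-0.11,0,0,0],[-0.08,0.57,-0.17,0,0,0],[-0.04,0.28,-0.11,0,0,0],[-0.04,0.27,-0.12,0,0,0],[-0.04,0.26,-0.14,0,0,0],[-0.04,0.26,-0.14,0,0,0],[-0.04,0.25,-0.16,0,0,0],[-0.03,0.25,-0.17,0,0,0],[-0.04,0.23,-0.19,0,0,0],[-0.03,0.23,-0.19,0,0,0],[-0.03,0.21,-0.21,0,0,0],[-0.03,0.21,-0.22,0,0,0]]]'
python3 -m crank '[[[-0.03,0.19,-0.23,0,0,0],[-0.03,0.18,-0.24,0,0,0],[-0.02,0.17,-0.25,0,0,0],[-0.02,0.16,-0.25,0,0,0],[-0.02,0.14,-0.26,0,0,0],[0,0,0,0,0,0],[0,0,0,0,0,0]]]'
python3 - <<'E'
from h import *;import cv2
a=bot.camera('side')[75:275,130:330];b=bot.camera('top')[80:280,150:350]
cv2.imwrite('pics/c4.png',cv2.resize(np.hstack([a,b]),None,fx=2,fy=2)[:,:,::-1])
E
```

```text
time: 15.93
ee_pos: [0.4863, -0.0655, 0.2994]
tcp_rot: [-179.9, 0.7, -171.8]
wrist_force: [9.5, 1.7, 6.0]
opening: 0.024
grasp_force: 28.5
time: 16.52
ee_pos: [0.4839, -0.0476, 0.2742]
tcp_rot: [179.9, 0.7, -171.7]
wrist_force: [9.9, 9.5, 1.8]
opening: 0.0241
grasp_force: 28.2
```

View pics/c4.png

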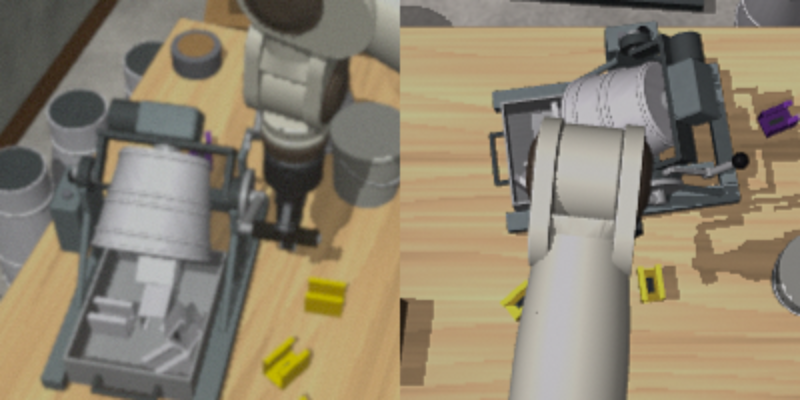

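The barrel is tipped to about 2.2. In the left panel, stubs lie in the tray at (113,315) and (178,345), and one near (155,285) leans under the mouth and may be hanging. I'll press to the stop and rock it.

```bash
python3 -m crank '[[[-0.02,0.14,-0.27,0,0,0],[-0.02,0.13,-0.27,0,0,0],[0,0,0,0,0,0]]]'
python3 -m crank '[[[0.04,-0.27,0.53,0,0,0],[0.05,-0.33,0.5,0,0,0],[0.05,-0.37,0.47,0,0,0],[-0.05,0.37,-0.47,0,0,0],[-0.05,0.33,-0.5,0,0,0],[-0.04,0.27,-0.53,0,0,0],[0.04,-0.27,0.53,0,0,0],[0.05,-0.33,0.5,0,0,0],[0.05,-0.37,0.47,0,0,0],[-0.05,0.37,-0.47,0,0,0],[-0.05,0.33,-0.5,0,0,0],[-0.04,0.27,-0.53,0,0,0],[0,0,0,0,0,0],[0,0,0,0,0,0]]]'
python3 - <<'E'
from h import *;import cv2
a=bot.camera('side')[155:285,140:260]
cv2.imwrite('pics/c5.png',cv2.resize(a,None,fx=4.5,fy=4.5,interpolation=cv2.INTER_CUBIC)[:,:,::-1])
E
```

```text
time: 16.87
ee_pos: [0.4834, -0.044, 0.2655]
tcp_rot: [-179.8, 0.8, -171.8]
wrist_force: [6.6, -3.4, 11.5]
opening: 0.0242
grasp_force: 30.3
time: 18.03
ee_pos: [0.483, -0.0441, 0.2629]
tcp_rot: [-179.9, 0.6, -171.8]
wrist_force: [9.4, -2.7, -2.4]
opening: 0.0239
grasp_force: 31.1
```

View pics/c5.png

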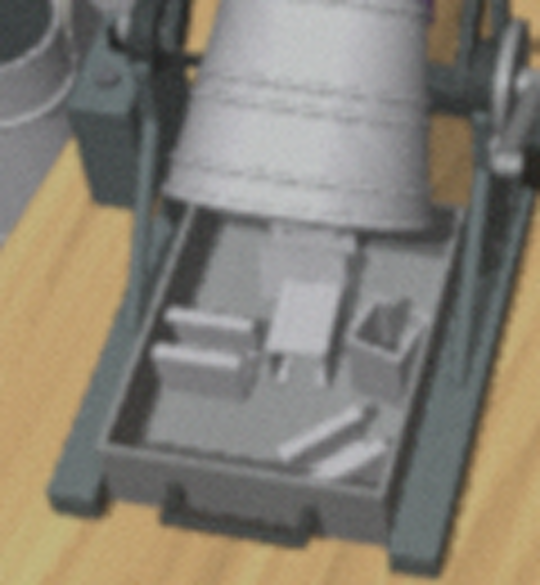

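Four stubs are clearly in the tray: (205,350), (305,320), (385,345) and (335,440). The fifth lies behind the second at (305,250), partly hidden by the mouth. I'll check its position by rays, and rock once more to about 1.65, saving pictures for comparison.

```bash
python3 - <<'E'
from h import *;import cv2
cv2.imwrite('pics/A.png',bot.camera('side')[:,:,::-1])
O=np.array([.7045,-.1232]);ey=np.array([-.1426,.990]);ex=np.array([.990,.1426])
for z in(.02,.06,.1,.14):
  for uv in((275,245),(350,250),(305,235)):
    p=plane('side',(140+uv[0]/4.5,155+uv[1]/4.5),z)[:2]-O;print(z,uv,np.round([p@ex,p@ey],3))
E
python3 -m crank '[[[0.04,-0.27,0.53,0,0,0],[0.05,-0.33,0.5,0,0,0],[0.05,-0.37,0.47,0,0,0],[0.06,-0.42,0.43,0,0,0],[0.07,-0.46,0.38,0,0,0],[0.07,-0.49,0.33,0,0,0],[0,0,0,0,0,0],[0,0,0,0,0,0],[0,0,0,0,0,0]]]'
python3 - <<'E'
from h import *;import cv2
b=bot.camera('side')[:,:,::-1].copy();cv2.imwrite('pics/B.png',b);cv2.imwrite('pics/Bt.png',bot.camera('top')[:,:,::-1])
a=cv2.imread('pics/A.png');d=cv2.absdiff(a,b).max(2)
print(d[212:262,165:235].reshape(10,5,14,5).mean((1,3)).astype(int))
E
python3 -m crank '[[[-0.07,0.49,-0.33,0,0,0],[-0.07,0.46,-0.38,0,0,0],[-0.06,0.42,-0.43,0,0,0],[-0.05,0.37,-0.47,0,0,0],[-0.05,0.33,-0.5,0,0,0],[-0.04,0.27,-0.53,0,0,0],[0,0,0,0,0,0],[0,0,0,0,0,0]]]'
python3 - <<'E'
from h import *;import cv2
b=bot.camera('side')[:,:,::-1].copy();cv2.imwrite('pics/C.png',b)
a=cv2.imread('pics/A.png');d=cv2.absdiff(a,b).max(2)
print(d[202:262,165:235].reshape(12,5,14,5).mean((1,3)).astype(int))
E
```

```text
0.02 (275, 245) [0.047 0.019]
0.02 (350, 250) [-0.008  0.014]
0.02 (305, 235) [0.028 0.006]
0.06 (275, 245) [0.034 0.048]
0.06 (350, 250) [-0.018  0.043]
0.06 (305, 235) [0.016 0.036]
0.1 (275, 245) [0.022 0.077]
0.1 (350, 250) [-0.029  0.072]
0.1 (305, 235) [0.004 0.065]
0.14 (275, 245) [0.01  0.106]
0.14 (350, 250) [-0.039  0.101]
0.14 (305, 235) [-0.007  0.095]
time: 18.88
ee_pos: [0.4895, -0.0914, 0.3158]
tcp_rot: [-179.8, 0.5, -171.8]
wrist_force: [6.6, -4.1, -1.1]
opening: 0.024
grasp_force: 31.4
[[ 2  3  3  4  3  3  3  4  3  8  7 16 20 14]
 [ 3  2  4  3  3  3  3  2  3  3  3  2  3  4]
 [ 3  3  3  3  2  3  3  3  3  3  3  4  3  3]
 [ 3  4  3  3  3  4  3  2  2  3  3  3  3  2]
 [ 3  3  3  3  2  3  3  3  3  2  3  3  3  3]
 [ 3  4  3  3  3  3  3  2  3  3  3  3  3  3]
 [ 4  3  3  3  3  2  3  3  2  3  3  3  3  4]
 [ 4  3  3  2  3  3  3  3  3  2  2  3  2  3]
 [ 4  4  3  3  2  3  3  3  3  3  3  3  3  4]
 [ 3  4  3  3  3  3  3  2  2  3  3  3  3  3]]
time: 19.65
ee_pos: [0.4829, -0.0442, 0.2626]
tcp_rot: [-179.8, 0.6, -171.8]
wrist_force: [10.0, -4.3, -5.0]
opening: 0.0239
grasp_force: 31.3
[[4 3 3 5 4 3 3 4 3 3 3 3 3 4]
 [3 3 3 4 3 3 2 2 3 2 2 3 3 4]
 [3 4 4 5 3 3 3 3 2 3 3 3 3 3]
 [3 3 4 3 2 2 3 2 2 3 3 3 2 3]
 [3 3 3 3 2 2 2 3 3 3 3 3 3 3]
 [3 3 3 3 2 3 3 3 3 2 4 3 3 3]
 [2 3 2 3 2 3 3 3 3 2 3 3 4 4]
 [3 4 3 2 3 3 3 2 3 3 3 3 3 4]
 [3 3 2 3 3 2 3 3 3 3 3 3 3 3]
 [4 3 3 2 3 3 3 2 2 2 2 3 2 3]
 [4 3 2 3 3 2 3 3 3 3 2 3 3 3]
 [3 3 3 3 3 3 3 3 3 3 3 3 4 3]]
```

Nothing in the tray moved during rocking, so the fifth stub lies free (about 55–60 mm long at z ≈ 0.05, inside the tray). Next I'll stand the barrel up.

```bash
python3 -m crank '[[[0.04,-0.27,0.53,0,0,0],[0.05,-0.33,0.5,0,0,0],[0.05,-0.37,0.47,0,0,0],[0.06,-0.42,0.43,0,0,0],[0.07,-0.46,0.38,0,0,0],[0.07,-0.49,0.33,0,0,0],[0.08,-0.52,0.28,0,0,0],[0.08,-0.55,0.23,0,0,0],[0.08,-0.57,0.17,0,0,0],[0.08,-0.58,0.11,0,0,0],[0.09,-0.59,0.05,0,0,0],[0.09,-0.59,-0.01,0,0,0],[0.09,-0.59,-0.07,0,0,0],[0.08,-0.58,-0.13,0,0,0],[0.08,-0.57,-0.18,0,0,0],[0.08,-0.54,-0.24,0,0,0],[0.07,-0.52,-0.29,0,0,0],[0.07,-0.49,-0.34,0,0,0]]]'
python3 -m crank '[[[0.06,-0.45,-0.39,0,0,0],[0.06,-0.41,-0.43,0,0,0],[0.05,-0.36,-0.47,0,0,0],[0.05,-0.32,-0.51,0,0,0],[0.02,-0.13,-0.27,0,0,0],[0,0,0,0,0,0]]]'
python3 -m crank '[[[0.02,-0.13,-0.27,0,0,0],[0.01,-0.05,-0.12,0,0,0],[0,0,0,0,0,0]]]'
```

```text
time: 21.2
ee_pos: [0.5079, -0.2257, 0.3063]
tcp_rot: [-179.9, 0.4, -171.8]
wrist_force: [2.2, 1.1, 3.7]
opening: 0.0237
grasp_force: 32.1
time: 21.7
ee_pos: [0.5125, -0.2598, 0.2627]
tcp_rot: [-179.9, 0.2, -171.8]
wrist_force: [3.6, -6.3, 0.2]
opening: 0.0242
grasp_force: 31.9
time: 21.95
ee_pos: [0.5127, -0.2613, 0.2591]
tcp_rot: [-180.0, 0.5, -171.8]
wrist_force: [-4.2, 3.5, 20.2]
opening: 0.0237
grasp_force: 34.0
```

```bash
python3 -m crank '[[[0,0,0,0,0,0],[0,0,0,0,0,0],[0,0,0,0,0,0],[0,0,0,0,0,0],[0,0,0.7,0,0,0],[0,0,0.9,0,0,0],[0,0,0.9,0,0,0],[0,0,0.9,0,0,0],[0,0,0.9,0,0,0],[0,0,0.9,0,0,0],[0,0,0.9,0,0,0],[0,0,0.9,0,0,0],[0,0,0,0,0,0]]]' 0.6
python3 - <<'E'
from h import *;import cv2
s=bot.camera('side');t=bot.camera('top')
B=cv2.imread('pics/B.png')[:,:,::-1]
f=lambda a:cv2.resize(a,(390,290),interpolation=cv2.INTER_CUBIC)
m=np.vstack([np.hstack([f(B[200:275,150:250]),f(s[200:275,150:250])]),np.hstack([f(s[95:215,165:325]),f(t[85:205,155:315])])])
cv2.imwrite('pics/c6.png',m[:,:,::-1])
E
```

```text
time: 23.03
ee_pos: [0.5133, -0.2614, 0.3989]
tcp_rot: [-179.9, 0.4, -171.8]
wrist_force: [-1.4, 0.8, 0.6]
opening: 0.0511
grasp_force: 0.0
```

View pics/c6.png

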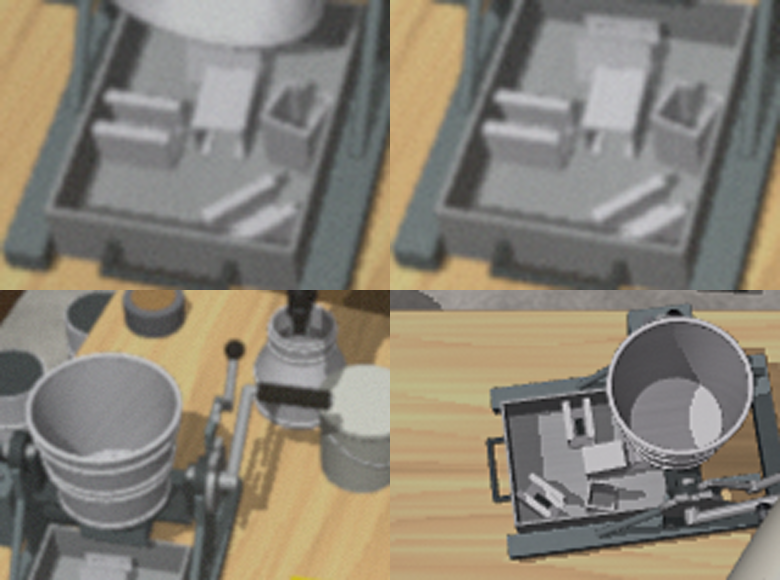

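The barrel is upright and empty (bottom panels). All five stubs lie in the tray (top-right panel), the fifth at (615,40), and the pawl knob still leans at (234,348). Now to the pawl.

```bash
python3 -m crank '[[[0.8,0.05,0,0,0,0],[0.8,0.05,0,0,0,0],[0.8,0.05,0,0,0,0],[0.8,0.05,0,0,0,0],[0.76,0.05,0,0,0,0],[0,0,0,0,0,0],[0,0,-0.7,0,0,0],[0,0,-0.7,0,0,0],[0,0,-0.7,0,0,0],[0,0,-0.7,0,0,0],[0,0,-0.7,0,0,0],[0,0,-0.5,0,0,0],[0,0,0,0,0,0]]]'
python3 -m crank '[[[-0.04,0.3,0,0,0,0],[-0.04,0.3,0,0,0,0],[-0.04,0.3,0,0,0,0],[-0.04,0.3,0.04,0,0,0],[-0.04,0.3,0.04,0,0,0],[-0.04,0.3,0.04,0,0,0],[-0.04,0.3,0.04,0,0,0]]]'
```

```text
time: 24.22
ee_pos: [0.5911, -0.2561, 0.313]
tcp_rot: [179.8, 0.1, -171.8]
wrist_force: [-0.7, 0.2, -1.0]
opening: 0.051
grasp_force: 0.0
time: 24.8
ee_pos: [0.5867, -0.2137, 0.3202]
tcp_rot: [180.0, 0.4, -171.8]
wrist_force: [0.8, -3.4, 1.7]
opening: 0.0513
grasp_force: 1.2
```

```bash
python3 -m crank '[[[-0.02,0.15,0,0,0,0],[-0.02,0.15,0,0,0,0],[-0.02,0.15,0,0,0,0],[0,0,0,0,0,0]]]'
python3 -m crank '[[[-0.01,0.1,0,0,0,0],[-0.01,0.1,0,0,0,0],[0,0,0,0,0,0]]]'
```

```text
time: 25.13
ee_pos: [0.5855, -0.2045, 0.3192]
tcp_rot: [179.9, 0.3, -171.7]
wrist_force: [0.3, -0.8, 0.2]
opening: 0.0511
grasp_force: 0.0
time: 25.38
ee_pos: [0.5853, -0.2026, 0.3191]
tcp_rot: [-179.9, 0.3, -171.8]
wrist_force: [2.0, -8.9, 0.1]
opening: 0.0516
grasp_force: 4.4
```

The force rises with the knob at y ≈ -74, so the tooth is seated. I'll back off, lift away and verify against the first pictures.

```bash
python3 -m crank '[[[0.05,-0.35,0,0,0,0],[0.04,-0.25,0,0,0,0],[0,0,0,0,0,0],[0,0,0.6,0,0,0],[0,0,0.9,0,0,0],[0,0,0.9,0,0,0],[0,0,0.9,0,0,0],[0,0,0.9,0,0,0],[-1,0,0.2,0,0,0],[-1,0,0,0,0,0],[-1,0,0,0,0,0],[-1,0,0,0,0,0],[-1,0,0,0,0,0],[-1,0,0,0,0,0],[-1,0,0,0,0,0],[-1,0,0,0,0,0],[-1,0,0,0,0,0],[0,0,0,0,0,0],[0,0,0,0,0,0]]]'
python3 - <<'E'
from h import *;import cv2
s=bot.camera('side');a=cv2.imread('pics/side0.png')[:,:,::-1]
cv2.imwrite('pics/fin.png',s[:,:,::-1])
def blob(im,x0,x1,y0,y1):
    m=(im[y0:y1,x0:x1].max(2)<60);ys,xs=np.nonzero(m);return len(xs),xs.mean()+x0,ys.mean()+y0
for im in(a,s):print('knob',blob(im,250,268,117,132),'grip',blob(im,268,304,130,148))
d=cv2.absdiff(a,s).max(2);print('pail/reducer diff',d[100:180,305:335].mean(),d[100:125,275:300].mean())
C=cv2.imread('pics/B.png')[:,:,::-1];print('tray diff',cv2.absdiff(C,s).max(2)[222:285,150:245].mean())
o=bot.get_obs();print(o['time'],o['wrist_force'],o['ee_pos'])
E
```

```text
time: 26.97
ee_pos: [0.4065, -0.2132, 0.4081]
tcp_rot: [180.0, 0.4, -171.8]
wrist_force: [-0.0, 0.2, -0.9]
opening: 0.0511
grasp_force: 0.0
knob (33, np.float64(257.72727272727275), np.float64(125.3030303030303)) grip (175, np.float64(285.0057142857143), np.float64(138.8057142857143))
knob (36, np.float64(257.8888888888889), np.float64(125.41666666666667)) grip (179, np.float64(284.9553072625698), np.float64(138.69832402234636))
pail/reducer diff 28.112916666666667 3.6768
tray diff 5.972263993316625
27.0167 [ 0.31177516 -0.14592126 -0.02282777] [ 0.40712291 -0.21325549  0.40758019]
```

```bash
python3 -c "
from workcell import bot
print(bot.job_done())"
```

```text
the job is handed in; nothing more can be done
None
```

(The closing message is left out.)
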